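Reset the counter's measuring stop past its spring catch

TASK

On the counter's wooden measuring gauge a brass stop block is held back by a spring catch. With a fingertip press the catch's long thumb bar right down and keep it down while you push the block by its ear along the channel over the catch pin, then on until the block rests against the brass end stop and the pin has sprung up behind it. Push only, without gripping, lifting or tipping the block, and leave the other goods on the counter where they lie.

Things in the scene. Friction and masses are not known exactly. Their poses are not given: they have to be found in the camera images.
- gauge: Fixed hardwood board 170 x 320 x 18 mm on the counter. Gauge axes: z up (heights from the counter), y along the channel, the way the block must go. Origin: on the underside, in line (y 0) with the pin. Board spans x -55 to 115, y -160 to 160 mm, top z 18. Channel centred on x -22 between brass rails: outer x -47.5 to -41.5, top z 30; inner x -2.5 to 3.5, top z 24.
- end_stop (a point): Middle of the top edge of the brass end stop's face that the block must touch: gauge x -22, y 124, z 36 mm. The end stop crosses the channel, 18 mm thick. A low tail stop closes the other end at y -148.
- catch (a joint): Travel of the spring catch: 0 fully up, 0.010 m fully down (hard stop). Thumb bar and pin are one piece and move together. Up, the pin blocks the block; from about 0.0085 m the pin is below the board and the block can pass over it. Light spring: 1 N up, 2 N fully down. While the block covers the pin it stays down by itself (about 0.008); when the block is wholly past, it springs up.
- pin (a point): Centre of the top of the catch's steel pin, 12 mm in diameter, in the channel at gauge x -22, y 0; stands 8 mm above the board (z 26) when the catch is up.
- bar_top (a point): Middle of the top face of the catch's steel thumb bar, which lies beside the channel and goes down with the pin. The top is 22 mm wide (gauge x 13 to 35) and 95 mm long (gauge y -125 to -30), at z 36 when up and z 26 when fully down. It may be pressed anywhere along its length.
- stop: Loose brass block, about 0.8 kg: 36 mm wide, 110 long (y), 22 tall, lying in the channel with 1.5 mm play each side. Origin: centre of its underside; axes as the gauge's. It starts with its origin 63 to 83 mm behind the pin. Home against the end stop its origin is at gauge y +69; the pin comes free about 8 mm before that. Polished: slides with about 2 to 4 N.
- ear (a point): Centre of the ear's free part, over the middle of the bar's width. The ear is an upright plate 8 mm thick (y) across the middle of the block, reaching sideways over the bar (gauge x -30 to 38), heights 38.5 to 62 mm, 2.5 mm above the raised bar. Push its rear face, 4 mm behind this point in gauge y: a finger standing on the bar behind the ear meets it.
- thimble0: Bystander: bronze thimble, a teardrop ring 48 x 40 mm, 10 mm thick, lying on the gauge board's free side (gauge x about 85 mm). Origin on its underside.
- thimble1: Bystander: a second such thimble, on the same side of the board.
- thimble2: Bystander: a third such thimble, on the same side of the board.
- hinge: Bystander: brass butt hinge lying open, 67 x 64 x 10 mm, on the counter beside the gauge. Origin at the centre of its underside.
- fill_plate: Bystander: round worn brass deck fill plate, 104 mm diameter, 11 mm thick, on the counter beside the gauge. Origin at the centre of its underside.
- clapper: Bystander: bell clapper lying on the counter beyond the end-stop end of the gauge, about 170 mm long, 38 mm thick. Origin under the middle of its length.
- mug: Bystander: white mug, 76 mm across, 85 mm tall, on the counter beyond the tail end of the gauge. Origin at the centre of its underside.
Not all that is in view belongs to the job. Of the things shaped like the stop, the brass one is meant.

How it is judged:
By the outcome, as a careful person would: the job done as asked, in the order asked, and still so for the second after the job is handed in, with the robot touching nothing.
It also fails if it takes over 40 s, if anything falls off the work surface, if the arm or the gripper's body presses on something with over 40 N, if the wrist force passes 120 N, or if a joint passes its speed limit or range.

ROBOT

A 6-joint arm with a two-finger parallel gripper is mounted at the origin on the work surface. World frame = base frame: x ahead of the robot, y to its left, z up, the work surface at z = 0. Lengths are in m, angles in degrees, forces in N, time in s.
With the tool pointing down it reaches from about 0.325 to 0.9 m from the base axis. Payload 3.5 kg.
Tool frame: the origin (TCP) lies midway between the tips of the shut fingers; the grasp point (between the pads) lies 19 mm behind it (robot.hold_point_z is the distance from the TCP to the grasp point, in m); z points along the fingers, x is the direction in which the jaws open and shut, and the axes are right-handed (so a half turn about z gives the same grasp; the last joint's range is limited). The gripper opens to 85 mm and grips with 20 to 120 N. Pads are 22 mm wide; open, the fingers measure 114 mm over their backs; the gripper's body (76 mm by 85 mm) begins 54 mm behind the grasp point. The pads swing forward as they close: fully open they stand 13 mm farther back than shut.
Start: joints at [-69.351, 15.837, -1.513, 72.651, 0, 84.076], TCP at [0.28, -0.559, 0.231] pointing down, gripper open.
Joint ranges: [-178.77, 178.77], [-48.84, 107.48], [-61.69, 71.31], [-111.58, 123.2], [-90, 87.43], [-180, 180]. Speed limits (degrees/s): [147.25, 147.25, 180, 180, 180, 180].

INTERFACE

Orientations are given as [roll, pitch, yaw] about the fixed x, y, z axes, in that order (R = Rz(yaw) Ry(pitch) Rx(roll)).
In Python, from rig import robot, viewer, status gives the robot as it stands. Calls block until the motion is done:
- robot.goto(position, orientation): joint-space move of the TCP to a pose.
- robot.move_linear(position, orientation=None, vel=0.15): straight line of the TCP; orientation=None keeps the orientation; vel is the mean speed in m/s.
- robot.move_j(angles): joint-space move.
- robot.move_gripper(opening, grip_force=None): finger opening in m; grip_force is the grip in N (None keeps the last); returns when the fingers have stopped.
- robot.dwell(seconds).
- robot.inverse_kinematics(position, orientation): joint angles nearest the present ones, or None.
- viewer.camera(name): name is "scene" or "top" or "wrist"; returns (picture, depth): 420x560x3 uint8, blue, green, red; 420x560 float32, m along the optical axis (not along the pixel's ray), 0 where there is no reading.
- viewer.camera_params(name): a dict with "mtx" (3x3 intrinsics, pixels), "R" (3x3) and "t" (3): a world point X has camera coordinates R X + t. Camera axes: x right, y down, z forward; pixel columns grow to the right and rows downward; lengths in m; the calibration is good to about 2 mm. A picture is of the moment at which its call begins: read the wrist's pose just before it. camera_params takes no time and is no camera call; for the wrist camera it gives the pose at the moment of the call.
A pose or a line that the arm cannot do raises robot.IKError and nothing moves.
- robot.sign_off(): hands the job in, once; it reports no verdict.
Readings, each from a call of its own:
- status.read_t(): time.
- status.read_joints(): joint angles.
- status.read_qd(): joint speeds.
- status.read_effort(): joint torques, N m.
- status.read_tcp_pos(): TCP position.
- status.read_eef_rot(): TCP orientation.
- status.read_contact_force(): force on the tool from outside, world axes, zero at the start.
- status.read_torque(): the same for the moment, N m.
- status.read_gripper_width(): finger opening in m.
Only numpy, scipy, OpenCV 4.12 (cv2) and the standard library are available. Lean on these libraries where they do the work, as an engineer would, in place of code of your own. Each camera call takes 0.05 s, during which the arm holds its last target.

## Working session

There is one attempt and no reset: what is moved stays moved. The work goes in short steps, each a Python script; the robot and the scene stay as the last script left them, time stands still between calls to the robot, and variables do not carry over. Pictures are saved under pics/ and viewed, and the job is handed in when it is done.

```bash
mkdir -p pics; ls
python3 - <<'E'
from rig import robot, viewer, status
import cv2,numpy as np
for n in ["scene","top","wrist"]:
    p,d=viewer.camera(n); cv2.imwrite(f"pics/{n}0.png",p); np.savez(f"pics/{n}0.npz",p=p,d=d,**viewer.camera_params(n))
    c=viewer.camera_params(n); print(n,c["mtx"].tolist(),(-c["R"].T@c["t"]).round(3))
print(status.read_t())
E
```

```text
pics
scene [[474.5434058621597, 0.0, 278.88596596411], [0.0, 474.5434058621597, 207.53946116804087], [0.0, 0.0, 1.0]] [ 1.296 -0.243  0.863]
top [[497.01211056452263, 0.0, 277.1673322754136], [0.0, 497.01211056452263, 212.31103758471008], [0.0, 0.0, 1.0]] [0.463 0.048 0.97 ]
wrist [[295.7376284417984, 0.0, 284.537704676043], [0.0, 295.7376284417984, 213.605506430062], [0.0, 0.0, 1.0]] [ 0.342 -0.527  0.372]
0.15
```

View pics/top0.png

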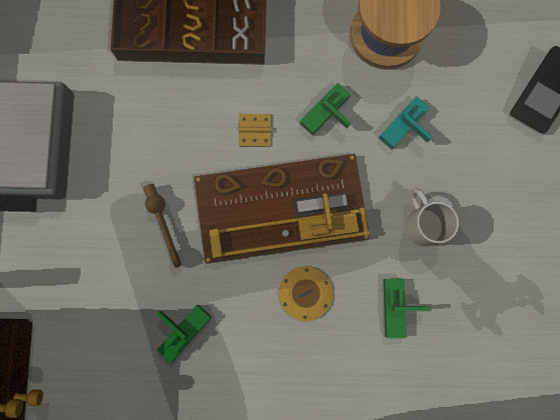

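View pics/scene0.png

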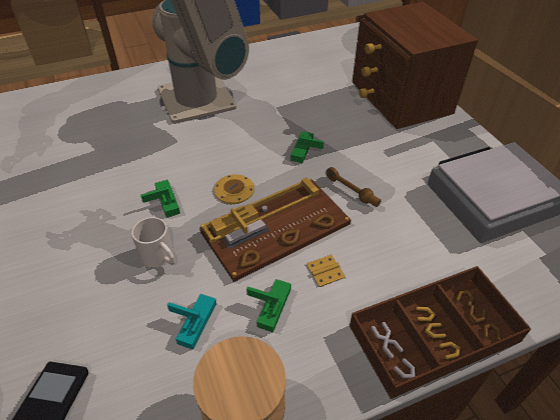

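Run:
```python
import cv2,numpy as np
z=np.load("pics/top0.npz");p=z["p"]
cv2.imwrite("pics/topc.png",cv2.resize(p[145:270,185:380],None,fx=4,fy=4,interpolation=cv2.INTER_CUBIC))
z=np.load("pics/scene0.npz");p=z["p"]
cv2.imwrite("pics/scenec.png",cv2.resize(p[165:285,190:360],None,fx=4.6,fy=4.6,interpolation=cv2.INTER_CUBIC))
```

```text
(no output)
```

View pics/topc.png

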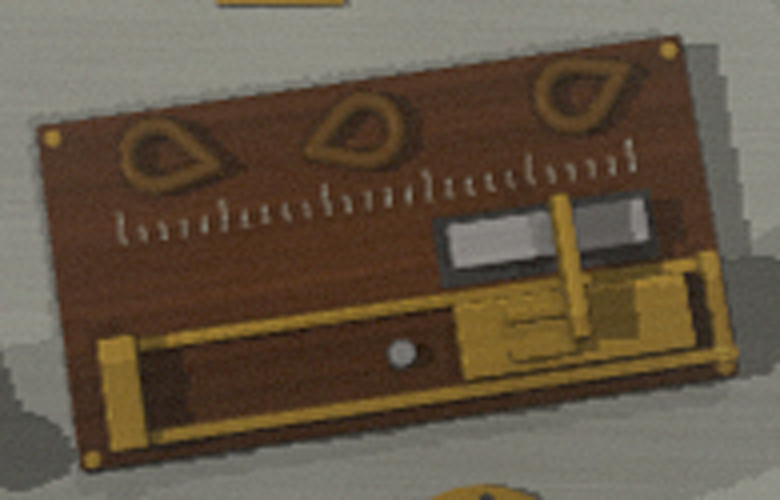

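View pics/scenec.png

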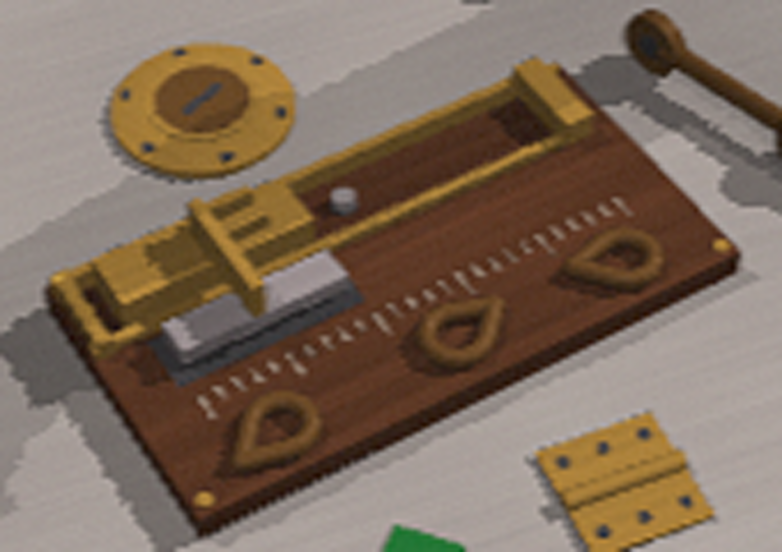

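```bash
cat > h.py <<'E'
import cv2,numpy as np
from scipy.optimize import least_squares
def cam(n):
    z=np.load(f"pics/{n}.npz"); return z["mtx"],z["R"],z["t"]
def proj(c,X):
    m,R,t=c; q=(X@R.T+t)@m.T; return q[:,:2]/q[:,2:]
def g2w(p,G):
    G=np.atleast_2d(G)/1000.; c,s=np.cos(p[2]),np.sin(p[2])
    return np.c_[p[0]+c*G[:,0]-s*G[:,1],p[1]+s*G[:,0]+c*G[:,1],G[:,2]]
E
python3 - <<'E'
from h import *
T=[((38,125),(115,160,18)),((680,38),(115,-160,18)),((737,372),(-55,-160,18)),((82,470),(-55,160,18)),((402,352),(-22,0,26)),
 ((447,227),(35,-30,36)),((642,198),(35,-125,36)),((455,270),(13,-30,36)),((650,240),(13,-125,36))]
S=[((740,252),(115,160,18)),((200,522),(115,-160,18)),((343,190),(-22,0,26))]
tp=np.array([a for a,_ in T])/4+np.array([185,145])-.375;tg=np.array([b for _,b in T],float)
sp=np.array([a for a,_ in S])/4.6+np.array([190,165])-.4;sg=np.array([b for _,b in S],float)
ct,cs=cam("top0"),cam("scene0")
f=lambda p:np.r_[(proj(ct,g2w(p,tg))-tp).ravel(),(proj(cs,g2w(p,sg))-sp).ravel()]
best=min((least_squares(f,[.5,0,a]) for a in np.arange(0,6.3,.7)),key=lambda r:r.cost)
p=best.x; print(p[:2],np.degrees(p[2])%360); print(best.fun.reshape(-1,2).round(1).tolist())
np.save("g.npy",p)
ft=lambda p:(proj(ct,g2w(p,tg))-tp).ravel()
print(least_squares(ft,p).x)
print("corners",g2w(p,tg[:5]).round(3).tolist())
# depth cross-check
z=np.load("pics/top0.npz");d=z["d"]
def pt(u,v):
    m,R,t=ct; q=np.linalg.inv(m)@np.array([u,v,1])*d[int(round(v)),int(round(u))]; return R.T@(q-t)
def w2g(X):
    c,s=np.cos(p[2]),np.sin(p[2]);a,b=X[0]-p[0],X[1]-p[1];return np.array([c*a+s*b,-s*a+c*b,X[2]])*1000
for nm,(u,v) in dict(pin=(402,352),bar=(490,245),ear=(566,230),earlow=(578,310),blockF=(475,340),blockB=(670,320),bar2=(615,225)).items():
    print(nm,w2g(pt(u/4+184.6,v/4+144.6)).round(1))
# block front top edge y, ear corners at z62
def ray(u,v,z):
    m,R,t=ct; r=R.T@np.linalg.inv(m)@np.array([u/4+184.6,v/4+144.6,1]);C=-R.T@t; return w2g(C+r*(z-C[2])/r[2])
for nm,u,v,zz in [("front",455,305,.040),("front2",465,380,.040),("back",692,275,.04),("earFrontTop",550,196,.062),("earRearTop",569,195,.062),("earF2",570,338,.062)]: print(nm,ray(u,v,zz).round(1))
E
```

```text
[0.57183976 0.02487507] 9.51670834113488
[[-0.9, 0.2], [0.2, -1.0], [0.7, 0.7], [-0.8, 0.6], [-0.1, 0.5], [-0.1, -0.6], [0.3, -0.4], [-0.3, 0.0], [0.2, 0.4], [0.3, 0.2], [-0.9, -0.2], [-0.2, 1.4]]
[0.57201309 0.02472489 0.16407872]
corners [[0.659, 0.202, 0.018], [0.712, -0.114, 0.018], [0.544, -0.142, 0.018], [0.491, 0.174, 0.018], [0.55, 0.021, 0.026]]
pin [-21.3  -0.2  28.8]
bar [ 22.1 -48.7  38.3]
ear [ 20.6 -82.1  63.5]
earlow [-16.5 -82.3  58.4]
blockF [-21.6 -34.6  38.9]
blockB [ -25.8 -126.9   41.2]
bar2 [  23.6 -109.7   34.2]
front [ -4.  -27.8  40. ]
front2 [-39.6 -27.   40. ]
back [  -6.1 -141.    40. ]
earFrontTop [ 37.6 -77.5  62. ]
earRearTop [ 36.8 -86.4  62. ]
earF2 [-29.1 -76.1  62. ]
```

Run:
```python
from rig import robot, viewer, status
from h import *
p=np.load("g.npy"); yaw=np.degrees(p[2])
print(status.read_eef_rot(),yaw)
w=g2w(p,[24,-106,150])[0]
J0=np.array(status.read_joints())
for y in (yaw,yaw-180):
  for gy in (-106,55): 
    q=robot.inverse_kinematics(g2w(p,[24,gy,40])[0].tolist(),[180,0,y]); print(y,gy,q)
```

```text
[-1.79988363e+02  9.97236760e-02 -6.34262105e+01] 9.51670834113488
9.51670834113488 -106 [-13.0331136   24.10800703 -14.81325008  51.07874289   0.
  67.45017806]
9.51670834113488 55 [  1.81220425  21.92479085 -18.20482966  49.87037949   0.
  82.2954959 ]
-170.4832916588651 -106 [ -13.0331136    24.10800703  -14.81325008   51.07874289    0.
 -112.54982194]
-170.4832916588651 55 [  1.81220425  21.92479085 -18.20482966  49.87037949   0.
 -97.7045041 ]
```

Run:
```python
from rig import robot, viewer, status
from h import *
p=np.load("g.npy"); yaw=np.degrees(p[2])
robot.move_gripper(0.0)
robot.goto(g2w(p,[24,-107,130])[0].tolist(),[180,0,yaw])
print(status.read_t(),status.read_gripper_width(),status.read_contact_force(),status.read_tcp_pos())
c=viewer.camera_params("wrist");pic,d=viewer.camera("wrist")
np.savez("pics/w1.npz",p=pic,d=d,**c)
o=pic.copy()
cc=cam("w1")
for g in [(24,-107,36),(13,-125,36),(35,-125,36),(13,-30,36),(35,-30,36),(-22,0,26),(115,160,18),(115,-160,18),(38,-86,62),(-22,124,36)]:
    u=proj(cc,g2w(p,g))[0]; print(g,u.round(0)); cv2.drawMarker(o,tuple(int(x) for x in u.round()),(255,0,255),0,8,1)
cv2.imwrite("pics/w1.png",o)
t,_=viewer.camera("scene");cv2.imwrite("pics/s1.png",t)
```

```text
3.05 5.3506167335129e-05 [-0.07884935 -1.04030794 -0.94325867] [ 0.6133551  -0.07774811  0.13030258]
(24, -107, 36) [287. 215.]
(13, -125, 36) [274. 235.]
(35, -125, 36) [300. 235.]
(13, -30, 36) [273. 118.]
(35, -30, 36) [302. 118.]
(-22, 0, 26) [227.  77.]
(115, 160, 18) [ 431. -197.]
(115, -160, 18) [384. 263.]
(38, -86, 62) [307. 198.]
(-22, 124, 36) [ 212. -147.]
```

View pics/w1.png

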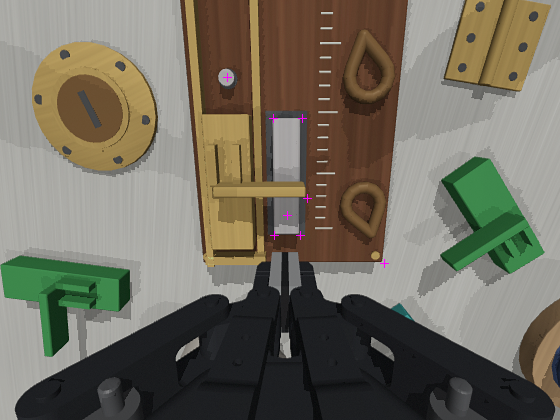

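View pics/s1.png

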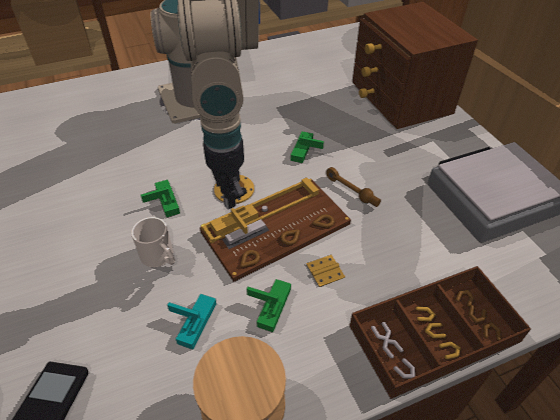

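The wrist view agrees with the gauge fit: the pin shows at (227,77) and the bar corners lie under their markers. The brass stop is the only one of its shape lying in the gauge channel, with its ear at about (258,190). The three green look-alikes and the teal one lie on the counter. Next I press the bar.

Run:
```python
from rig import robot, viewer, status
from h import *
p=np.load("g.npy"); yaw=np.degrees(p[2])
O=[180,0,yaw]
robot.move_linear(g2w(p,[24,-107,45])[0].tolist(),O,vel=0.08)
f0=np.array(status.read_contact_force()); print(f0, status.read_t())
z=40
while z>22:
    robot.move_linear(g2w(p,[24,-107,z])[0].tolist(),O,vel=0.03)
    f=np.array(status.read_contact_force())-f0; zz=status.read_tcp_pos()[2]*1000
    print(z,round(zz,2),f.round(2))
    if f[2]>6: break
    z-= 2 if z>29 else 0.5
print(status.read_t()); np.save("f0.npy",f0)
t,_=viewer.camera("wrist");cv2.imwrite("pics/w2.png",t)
```

```text
[ 0.02145445 -0.0741937  -0.11134214] 4.3667
40 39.85 [ 0.31 -0.48 -0.2 ]
38 37.87 [ 0.17 -0.08 -0.61]
36 36.08 [0.9  0.24 0.09]
34 34.05 [ 0.23 -0.18  1.84]
32 31.96 [-0.07  0.92  2.38]
30 29.96 [0.67 1.16 2.52]
28 27.92 [-0.2   0.56  2.34]
27.5 27.53 [ 0.02 -0.12  2.2 ]
27.0 26.99 [0.01 0.49 2.85]
26.5 26.47 [ 0.1  -0.06  1.4 ]
26.0 26.02 [0.27 0.03 2.06]
25.5 25.96 [-1.11  0.25  5.15]
25.0 25.87 [-1.15  0.32  7.13]
7.6833
```

View pics/w2.png

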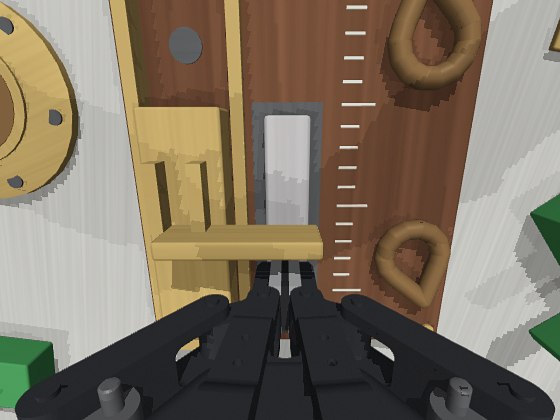

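Hard stop found at z ≈ 26 mm with 7 N, and the pin at (185,45) now looks flush with the board. Next I push while holding the bar down.

Run:
```python
from rig import robot, viewer, status
from h import *
p=np.load("g.npy"); yaw=np.degrees(p[2]);f0=np.load("f0.npy")
O=[180,0,yaw]; c,s=np.cos(p[2]),np.sin(p[2])
for y in [-100,-94,-88,-80,-72,-64,-56,-48,-40,-36]:
    robot.move_linear(g2w(p,[24,y,25])[0].tolist(),O,vel=0.03)
    f=np.array(status.read_contact_force())-f0; P=np.array(status.read_tcp_pos())
    gy=(-s*(P[0]-p[0])+c*(P[1]-p[1]))*1000
    print(y,round(gy,1),round(P[2]*1000,2),"Fy",round(-s*f[0]+c*f[1],2),"Fx",round(c*f[0]+s*f[1],2),"Fz",round(f[2],2))
    if abs(f).max()>25: print("STOP");break
print(status.read_t())
t,_=viewer.camera("wrist");cv2.imwrite("pics/w3.png",t)
t,_=viewer.camera("scene");cv2.imwrite("pics/s3.png",cv2.resize(t[140:300,170:380],None,fx=3.7,fy=3.7,interpolation=cv2.INTER_CUBIC))
```

```text
-100 -101.2 25.96 Fy -1.94 Fx -0.19 Fz 5.31
-94 -95.2 25.97 Fy -3.37 Fx -0.13 Fz 5.96
-88 -89.2 25.98 Fy -3.3 Fx -0.11 Fz 6.3
-80 -81.2 25.96 Fy -3.28 Fx -0.21 Fz 5.7
-72 -73.2 26.0 Fy -3.44 Fx -0.0 Fz 5.43
-64 -65.3 26.0 Fy -3.14 Fx -0.76 Fz 7.01
-56 -57.3 25.99 Fy -3.33 Fx -0.79 Fz 6.76
-48 -49.3 25.97 Fy -3.49 Fx 0.06 Fz 6.17
-40 -41.3 25.96 Fy -3.27 Fx -0.82 Fz 6.85
-36 -37.3 25.97 Fy -3.3 Fx -0.18 Fz 6.29
11.6
```

View pics/w3.png

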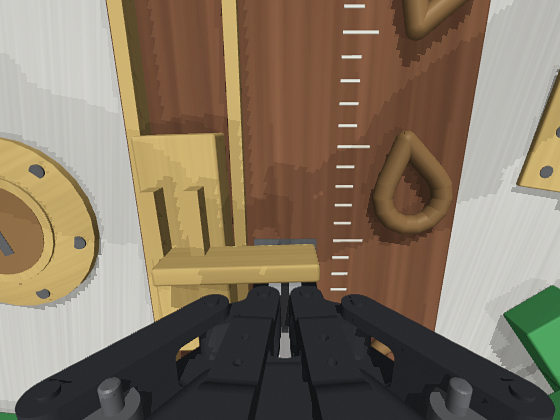

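View pics/s3.png

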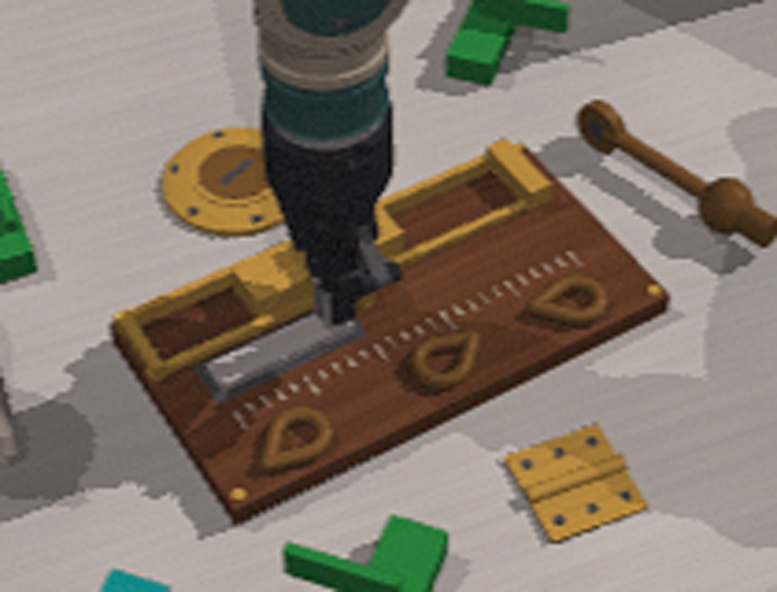

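Run:
```python
from rig import robot, viewer, status
from h import *
p=np.load("g.npy"); yaw=np.degrees(p[2]);f0=np.load("f0.npy")
O=[180,0,yaw]; c,s=np.cos(p[2]),np.sin(p[2])
def go(y,z,v):
    robot.move_linear(g2w(p,[24,y,z])[0].tolist(),O,vel=v)
    f=np.array(status.read_contact_force())-f0; P=np.array(status.read_tcp_pos())
    gy=(-s*(P[0]-p[0])+c*(P[1]-p[1]))*1000
    fy=-s*f[0]+c*f[1]
    print(y,round(gy,1),round(P[2]*1000,2),"Fy",round(fy,2),"Fz",round(f[2],2)); return fy
go(-40,25,.03); go(-40,41,.05)
for y in [-34,-20,0,20,35,42]: go(y,41,.05)
y=44
while y<66:
    fy=go(y,41,.02)
    if fy<-9: break
    y+=1
print(status.read_t())
t,_=viewer.camera("wrist");cv2.imwrite("pics/w4.png",t)
t,_=viewer.camera("scene");cv2.imwrite("pics/s4.png",cv2.resize(t[140:300,170:380],None,fx=3.7,fy=3.7,interpolation=cv2.INTER_CUBIC))
```

```text
-40 -38.6 25.95 Fy 2.21 Fz 8.02
-40 -40.0 41.01 Fy 1.03 Fz -0.25
-34 -33.5 40.59 Fy -0.41 Fz -0.17
-20 -19.3 41.01 Fy 0.33 Fz -0.57
0 0.6 41.0 Fy -0.14 Fz 0.86
20 20.6 40.96 Fy 0.01 Fz 0.41
35 35.6 40.98 Fy 0.17 Fz 0.1
42 42.5 40.97 Fy 0.42 Fz 0.31
44 44.1 41.0 Fy 0.28 Fz -0.16
45 44.8 41.01 Fy -0.47 Fz 0.36
46 45.9 41.01 Fy -0.02 Fz -0.23
47 47.3 40.99 Fy 0.45 Fz 0.49
48 48.2 41.01 Fy -0.25 Fz -0.69
49 49.1 41.0 Fy 0.01 Fz 0.02
50 50.1 41.02 Fy -1.22 Fz 0.47
51 51.1 41.01 Fy -0.89 Fz 1.41
52 52.1 40.98 Fy -0.86 Fz -0.97
53 53.1 41.01 Fy -0.7 Fz -0.14
54 54.1 41.02 Fy -0.3 Fz 0.35
55 55.0 40.97 Fy -1.79 Fz 0.3
56 55.1 41.02 Fy -4.42 Fz -0.62
57 55.2 41.05 Fy -7.64 Fz -0.92
58 55.2 41.07 Fy -9.04 Fz -0.43
18.7417
```

View pics/w4.png

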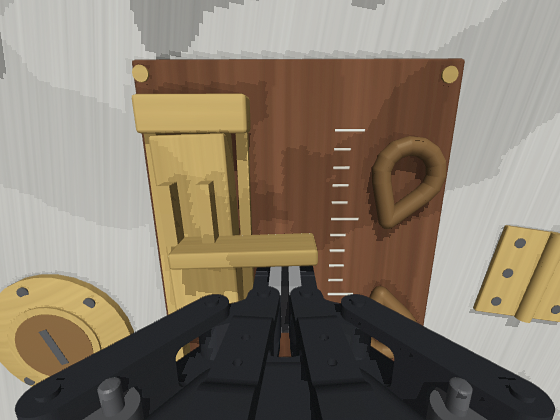

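View pics/s4.png

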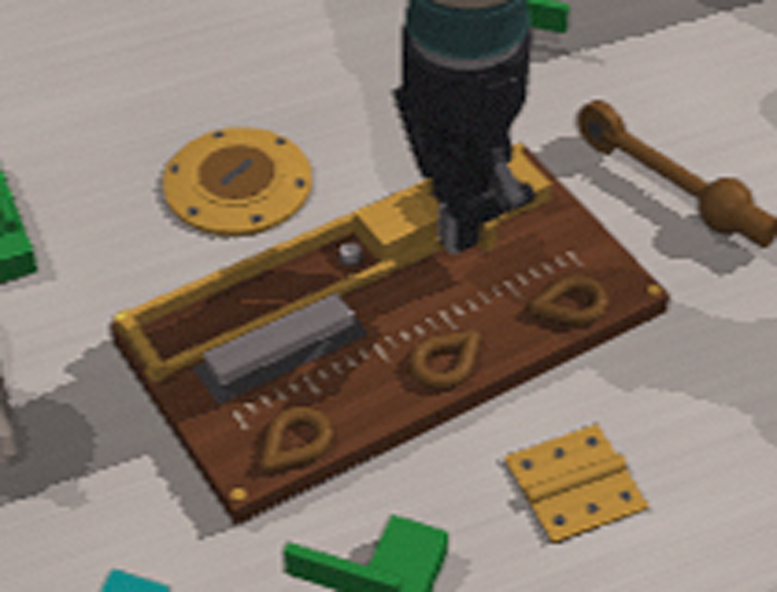

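The block is against the end stop (edge at row 133 in the wrist view), and the force rose at y 55 as expected. The pin is up behind it, with the pin top at (348,250) in the scene crop. I back off, rise and check.

Run:
```python
from rig import robot, viewer, status
from h import *
p=np.load("g.npy"); yaw=np.degrees(p[2])
O=[180,0,yaw]
robot.move_linear(g2w(p,[24,54,41])[0].tolist(),O,vel=.02)
robot.move_linear(g2w(p,[24,44,41])[0].tolist(),O,vel=.04)
robot.move_linear(g2w(p,[24,30,160])[0].tolist(),O,vel=.12)
robot.move_linear(g2w(p,[24,-60,220])[0].tolist(),O,vel=.15)
robot.dwell(.3)
print(status.read_t(),status.read_contact_force())
t,_=viewer.camera("wrist");cv2.imwrite("pics/w5.png",t)
t,_=viewer.camera("top");cv2.imwrite("pics/t5.png",t)
cv2.imwrite("pics/t5c.png",cv2.resize(t[145:270,185:380],None,fx=4,fy=4,interpolation=cv2.INTER_CUBIC))
```

```text
21.9167 [-0.40635305 -0.28911757  0.16587769]
```

View pics/w5.png

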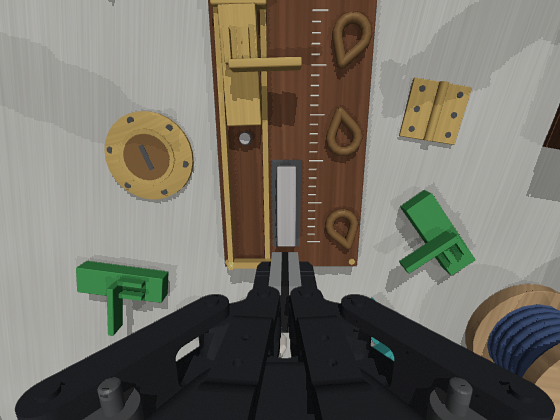

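View pics/t5.png

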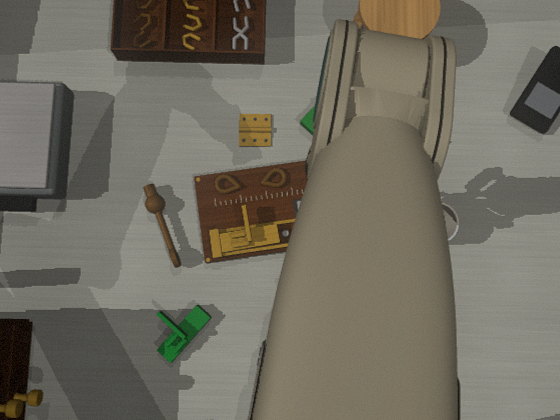

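View pics/t5c.png

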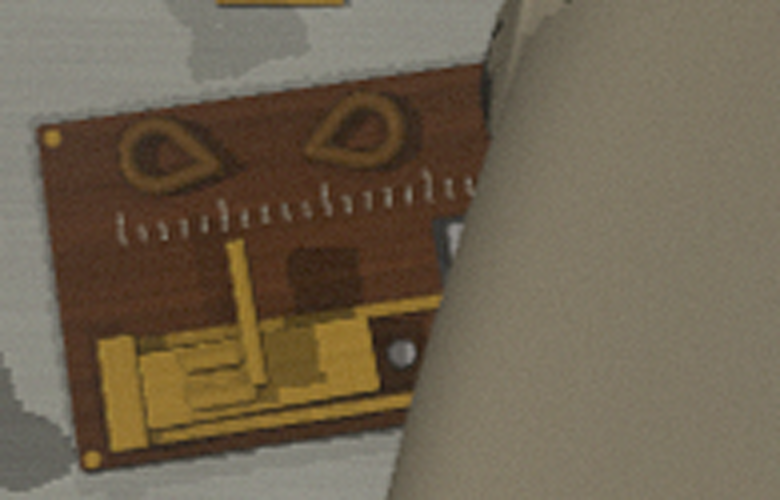

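Run:
```python
from h import *
p=np.load("g.npy");ct=cam("top0")
def xp(g): return (proj(ct,g2w(p,g))[0]-[184.6,144.6])*4
for g in [(-4,14,40),(-40,14,40),(-4,12,40),(38,65,62),(38,73,62),(-22,124,36)]: print(g,xp(g).round(0))
t=cv2.imread("pics/t5.png");cv2.imwrite("pics/t5d.png",cv2.resize(t[215:265,200:295],None,fx=8,fy=8,interpolation=cv2.INTER_CUBIC))
```

```text
(-4, 14, 40) [367. 318.]
(-40, 14, 40) [379. 393.]
(-4, 12, 40) [372. 317.]
(38, 65, 62) [245. 239.]
(38, 73, 62) [228. 242.]
(-22, 124, 36) [141. 390.]
```

View pics/t5d.png

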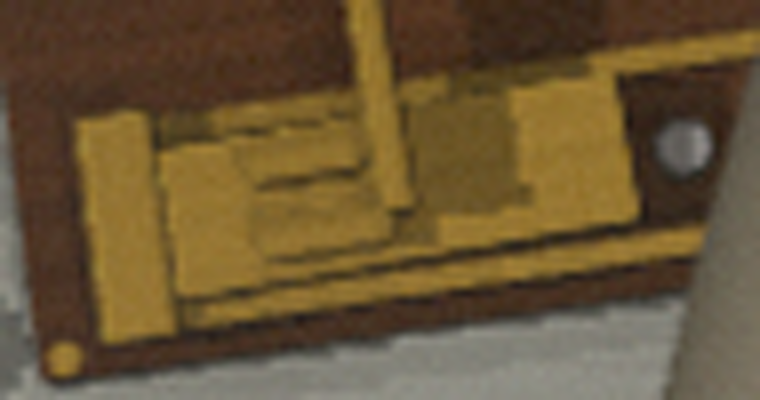

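The rear edge and ear project within about 1 mm of the home pose. A thin dark line shows at the stop, at (160,180) in the crop, so I'll look closer.

Run:
```python
from rig import robot, viewer, status
from h import *
p=np.load("g.npy"); yaw=np.degrees(p[2])
O=[180,0,yaw]
robot.move_linear(g2w(p,[-22,40,130])[0].tolist(),O,vel=.15)
c=viewer.camera_params("wrist");print(-c["R"].T@c["t"],g2w(p,[-22,124,36]))
t,d=viewer.camera("wrist")
u=((c["R"]@g2w(p,[-22,124,36])[0]+c["t"])@c["mtx"].T);print(u[:2]/u[2])
cv2.imwrite("pics/w6.png",t);print(status.read_t())
a,b=(u[:2]/u[2]).astype(int);a=max(a,70);b=max(b,50)
cv2.imwrite("pics/w6c.png",cv2.resize(t[b-50:b+50,a-70:a+70],None,fx=5.6,fy=5.6,interpolation=cv2.INTER_CUBIC))
```

```text
[0.53062849 0.13144195 0.27259293] [[0.52964097 0.14353114 0.036     ]]
[285.77118279 108.69763993]
23.1667
```

View pics/w6.png

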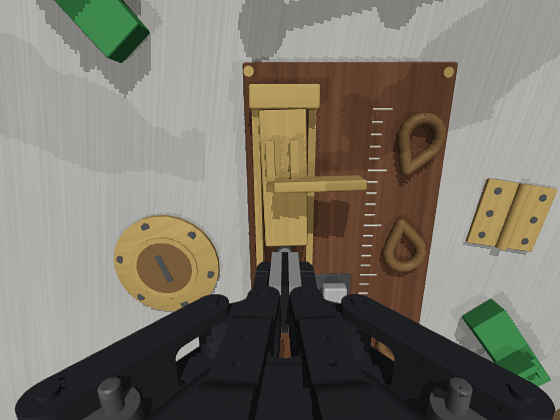

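View pics/w6c.png

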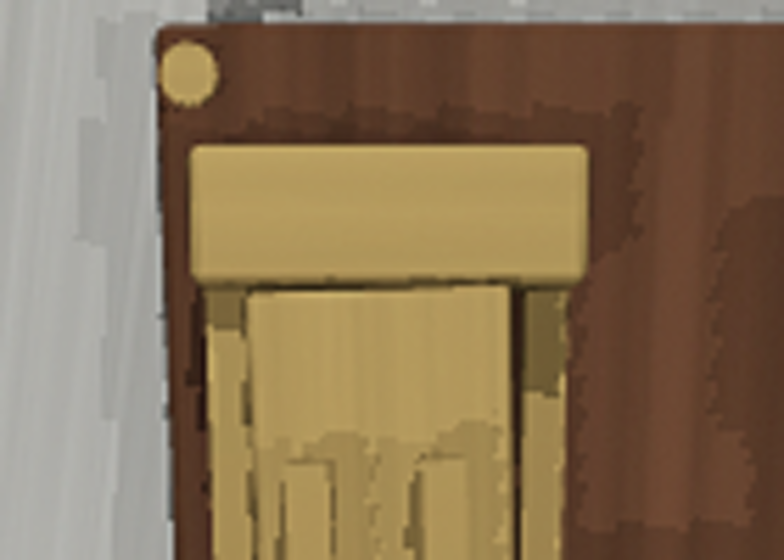

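The block touches at its right corner (510,285). It sits yawed within its play and leaves a gap of under 1 mm at the left (250,292). I'll push the ear gently on the channel centreline to square it up.

Run:
```python
from rig import robot, viewer, status
from h import *
p=np.load("g.npy"); yaw=np.degrees(p[2])
O=[180,0,yaw]; c,s=np.cos(p[2]),np.sin(p[2])
X=-25
robot.move_linear(g2w(p,[X,43,60])[0].tolist(),O,vel=.12)
robot.move_linear(g2w(p,[X,43,46])[0].tolist(),O,vel=.05)
f0=np.array(status.read_contact_force());print(f0)
y=50
while y<=60:
    robot.move_linear(g2w(p,[X,y,46])[0].tolist(),O,vel=.02)
    f=np.array(status.read_contact_force())-f0; P=np.array(status.read_tcp_pos())
    gy=(-s*(P[0]-p[0])+c*(P[1]-p[1]))*1000;fy=-s*f[0]+c*f[1]
    print(y,round(gy,2),round(fy,2),f[2].round(2))
    if fy<-7: break
    y+=.7
robot.move_linear(g2w(p,[X,54,46])[0].tolist(),O,vel=.02)
robot.move_linear(g2w(p,[X,44,46])[0].tolist(),O,vel=.04)
robot.move_linear(g2w(p,[-22,40,130])[0].tolist(),O,vel=.12)
t,d=viewer.camera("wrist")
cv2.imwrite("pics/w7c.png",cv2.resize(t[58:158,215:355],None,fx=5.6,fy=5.6,interpolation=cv2.INTER_CUBIC))
t,d=viewer.camera("scene")
cv2.imwrite("pics/s7.png",cv2.resize(t[140:300,170:380],None,fx=3.7,fy=3.7,interpolation=cv2.INTER_CUBIC))
print(status.read_t())
```

```text
[ 0.34769991 -0.79863956  0.84559992]
50 50.18 0.35 -0.44
50.7 50.69 0.79 -1.53
51.400000000000006 51.41 1.13 -0.61
52.10000000000001 52.14 1.34 -0.32
52.80000000000001 52.84 0.11 -0.98
53.500000000000014 53.54 1.16 -0.62
54.20000000000002 53.75 -0.16 0.03
54.90000000000002 54.23 -3.73 -1.11
55.60000000000002 54.26 -5.85 -0.53
56.300000000000026 54.27 -6.88 -0.87
57.00000000000003 54.27 -9.71 -0.1
28.9833
```

View pics/w7c.png

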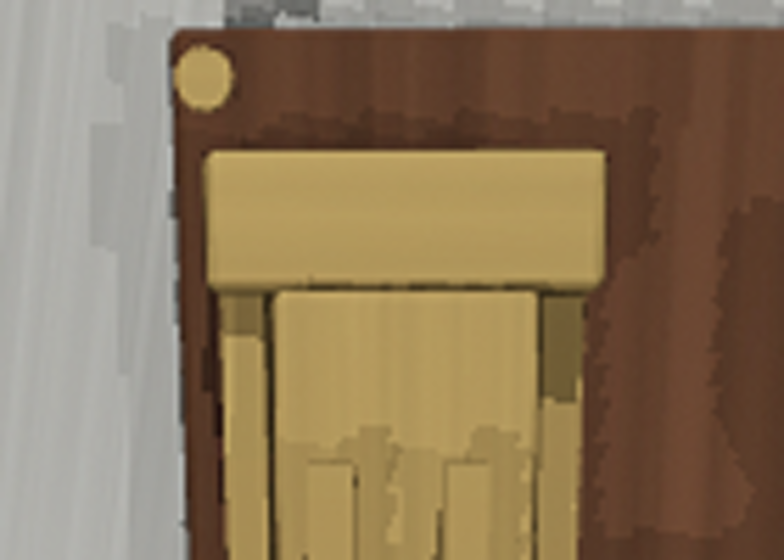

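View pics/s7.png

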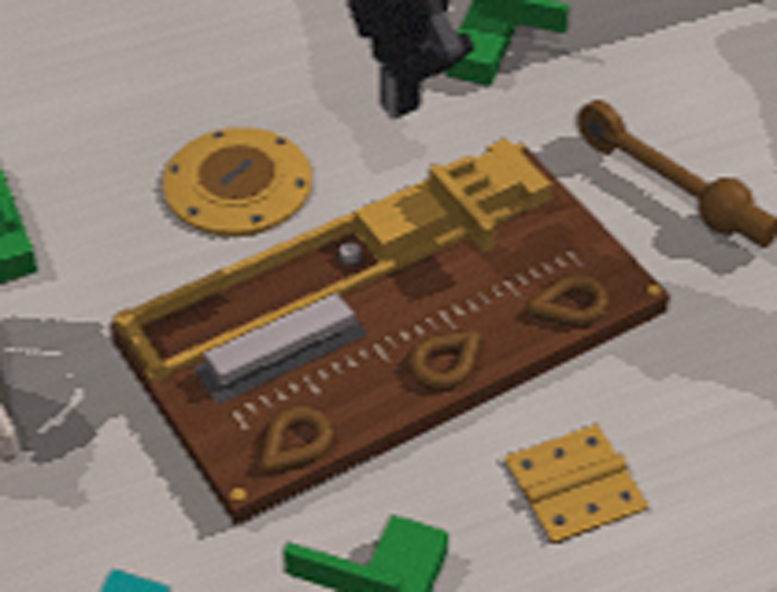

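The block is now square and flush against the end stop along row 290. The pin stands up behind it at (348,250), and the other goods have not moved. Handing in.

```bash
python3 -c "
from rig import robot
print(robot.sign_off())"
```

```text
the job is handed in; nothing more can be done
None
```

The brass block is home against the end stop with the pin sprung up behind it. I handed the job in at about 29 s of the 40 s allowed.

- **What I did:** With the shut fingertips I pressed the thumb bar to its hard stop (z ≈ 26 mm, 5–8 N). I kept it down while pushing the ear until the block was well over the pin. I then lifted off the bar and pushed the ear on until the block met the end stop (about 9 N).
- **One thing needed mending:** The first close look showed the block slightly yawed within its play, touching at one corner with a gap of under 1 mm at the other. A second light push (about 10 N at most) on the ear over the channel centreline squared it.
- **Last checks:** The pictures showed the block flush with the end stop, the pin and bar up, and the fingers clear of everything. The thimbles, hinge, fill plate and clapper looked unmoved. The mug was mostly out of view or behind the arm after the start, but the robot never came near it.

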